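# Unscrew the drying capsule in its dock

### The arm

A 6-joint arm with a two-finger parallel gripper is mounted at the origin on the work surface. World frame = base frame: x ahead of the robot, y to its left, z up, the work surface at z = 0. Lengths are in m, angles in degrees, forces in N, time in s.
With the tool pointing down it reaches from about 0.25 to 0.725 m from the base axis. Payload 9.7 kg.
Tool frame: the origin (TCP) lies on the centre line of the jaws, within the pads' length; the fingertips stand 14 mm ahead of it and the grasp point (between the pads) lies 5 mm behind it; z points along the fingers, y is the line along which they close (so a half turn about z gives the same grasp; the last joint's range is limited). The gripper opens to 85 mm and grips with 20 to 120 N. Pads are 22 mm wide; open, the fingers measure 114 mm over their backs; the gripper's body (76 mm by 85 mm) begins 54 mm behind the grasp point. The pads swing forward as they close: fully open they stand 13 mm farther back than shut.
Start: joints at [-72.365, 4.979, 10.078, 95.1, 0, 90], TCP at [0.167, -0.524, 0.245] pointing down, gripper open.
Joint ranges: [-179.16, 179.16], [-48.56, 103.87], [-65.8, 70.77], [-126.05, 130.52], [-82.76, 87.17], [-180, 180]. Speed limits (degrees/s): [127.2, 127.2, 147.25, 180, 180, 180].

### API

Orientations are given as [roll, pitch, yaw] about the fixed x, y, z axes, in that order (R = Rz(yaw) Ry(pitch) Rx(roll)).
In Python, from workcell import bot, camera, get_calibration, ticket gives the robot as it stands. The module is installed in compiled form; this text tells all that it offers.
- The arm moves only by the tool send_rows, never from a script. Its arguments are lists of equal length, an entry for each row: "linear": the shift along the tool's x, y, z in m, a list of three; "twist": the turn, a rotation vector about the tool's x, y, z in units of 10 degrees (1.0 is 10 degrees), a list of three; "gripper": the opening in per cent of the stroke, from 0 (shut) to 100 (fully open). In form: {"linear": [[x, y, z], ...], "twist": [[wx, wy, wz], ...], "gripper": [gripper, ...]}. A call has 1 to 8 rows; each row shifts and turns the commanded pose from where the row before left it, along the tool's axes as they then stand; what a row does not reach is not made up. A row lasts 1/8 s, in which the tool goes at most 62.5 mm and 10.7 degrees, less where a joint would pass 70% of its speed; a pose out of reach is approached as far as the arm can. A call with a gripper value outside its range is refused whole. The fingers move at their own pace and stop on an object; "grip_force" is the grip in N (left out, the last holds). Time passes only in rows, so rows that do not move let the fingers close. It gives the time, the measured TCP pose, the force, the opening and the grip force at its end, in the units of the state.
- bot.get_obs(): the state, without advancing time (a new reading comes with each control period).
- camera(name): name is "scene" or "top" or "wrist"; returns the picture (384x512x3 uint8, red, green, blue); there is no depth.
- get_calibration(name): a dict with "fx", "fy", "cx", "cy" (pixels), "k1" (the pictures are not rectified: a ray, as slopes to the right and down, at radius r is drawn at 1 + k1 r^2 times it, then the intrinsics apply), "origin" and "orientation" of the camera in the world; the wrist camera has in their place "hand_eye" (4x4, takes a point from camera to tool coordinates, whose origin is the TCP and whose axes are the flange's). Camera axes: x right, y down, z forward; pixel columns grow to the right and rows downward; lengths in m; the calibration is good to about 2 mm. A picture is of the moment at which its call begins: read the wrist's pose just before it. get_calibration takes no time and is no camera call.
- ticket.job_done(): hands the job in; it is judged then, once.
The state is a dict: "time": time; "q": joint angles; "qd": joint speeds; "joint_efforts": joint torques, N m; "ee_pos": TCP position; "tcp_rot": TCP orientation; "wrist_force": force on the tool from outside, world axes, zero at the start; "torque": the same for the moment, N m; "opening": finger opening in m; "grasp_force": force on a finger pad.
Only numpy, scipy, OpenCV 4.12 (cv2) and the standard library are available. Lean on these libraries where they do the work, as an engineer would, in place of code of your own. Each camera call takes 0.05 s, during which the arm holds its last target. There are 200 camera calls.

### The job

Move the drying capsule, with its cap still tight, fully home into the bay of the white dock, so that the dock keeps its square foot from turning. Then unscrew the cap anticlockwise, stop turning once the thread lets go, lift it straight off and finish while still holding the cap in the gripper, level and still, about two centimetres above the open mouth, with the capsule left standing home in the bay. Leave everything else on the nightstand where it is.

Things in the scene. Friction and masses are not known exactly. Their poses are not given: they have to be found in the camera images.
- capsule: Drying capsule without its cap, about 0.25 kg with its cap, loose on the table: teal; square foot 68 x 68 x 14, round pot 66 across from 14 to 46 high, neck 42 across up to 65. Origin: centre of the foot's underside, z up. A yellow stripe on the pot's side marks its +x. While the cap is tight, the whole capsule can be slid or lifted by the cap's bar, with a few mm of play
- mouth (a point): Centre of the capsule's mouth, on its axis, 71 above its underside: top of the pale sealing ring round the neck, which is squeezed to 68 under the cap and springs up to 71 when the cap is off
- cap: White twist cap, 50 g, loose but screwed on at the start: 66 across; skirt and top together 19 high, above them a grip bar 52 long (cap's x), 14 wide (y), 24 high. Origin: centre of the skirt's lower rim, 54 above the capsule's underside when closed (top face at 73, bar's top at 97). x points to the bar's yellow end
- cap_mark (a point): Yellow mark on the cap's rim at its +x, 33 from the axis, 10 above the lower rim. Seen from above, tight: 0 to 17 degrees anticlockwise of the capsule's stripe (+x). Unscrews anticlockwise against 0.2 to 0.6 N m; lets go about 63 degrees past the stripe (cap springs up to 3 mm, then lifts straight off; clear after 17 mm); never turn past 100 degrees, it jams on a stop at about 110
- cap_bar (a point): Middle of the top of the cap's grip bar, on the axis, 43 above the cap's lower rim
- dock: White drying dock, fixed: U-shaped bay without floor, 72.5 wide inside, open to the dock's -x (towards the robot). Side walls 30 high, 28 ahead of the origin to the back, flared lips to 62 ahead. Back: body 120 x 50 x 46 high, front face 34 behind the origin. The square foot fits in, any side first. Origin: on the table, centre of the foot when fully home; x points to the back
- bay_mouth (a point): Middle of the bay's mouth, on the table, 60 from the dock's origin along the dock's -x; about 100 wide here
- battery_tray: battery tray: two stacked grey plastic trays, 100 x 130 x 52, with battery cells; origin centre of underside. Leave alone
- spectacle_case: stainless steel spectacle case, 60 x 155 x 42; origin centre of underside. Leave alone
- saucer: white porcelain saucer, 140 across, 20 high; origin centre of underside. Leave alone
- tumbler: green glass tumbler, 70 across, 100 high; origin centre of underside. Leave alone
Not all that is in view belongs to the job. What is meant by the cap is not brown or orange, and is the smaller of those in its own colour.

How it is judged (in metres and radians):
On the way, in this order (a step that is already met when the one before it is completed fails the run):
1. the capsule stands home in the bay, its cap still tight (horizontal distance between capsule and dock below 0.008 m and (angle between the x axis of capsule and the x axis of dock, either way round below 0.14 rad or angle between the x axis of capsule and the x axis of dock, either way round above 1.43 rad) and height (world z) of capsule below 0.004 m and angle between capsule's own z axis and vertical below 0.08 rad and x of cap_mark in the frame of capsule above 0.024 m and z of cap in the frame of capsule below 0.058 m), for 0.2 s.
2. the cap is unscrewed until the thread lets go, the capsule braced in the bay (horizontal distance between capsule and dock below 0.008 m and (angle between the x axis of capsule and the x axis of dock, either way round below 0.14 rad or angle between the x axis of capsule and the x axis of dock, either way round above 1.43 rad) and height (world z) of capsule below 0.004 m and angle between capsule's own z axis and vertical below 0.08 rad and x of cap_mark in the frame of capsule below 0.0185 m and y of cap_mark in the frame of capsule above 0.02 m), for 0.2 s.
At the end, for the whole second after the job is handed in: Capsule upright on the table in the bay (within 8 mm of the dock origin, 0.14 rad of square), at rest. Cap gripped (over 2 N), still, level within 0.2 rad, lower rim 5 to 45 mm above the mouth, centre within 20 mm of its axis, touching neither capsule nor dock (horizontal distance between capsule and dock below 0.008 m and (angle between the x axis of capsule and the x axis of dock, either way round below 0.14 rad or angle between the x axis of capsule and the x axis of dock, either way round above 1.43 rad) and height (world z) of capsule below 0.004 m and angle between capsule's own z axis and vertical below 0.08 rad and z of cap in the frame of capsule between 0.076 and 0.116 m and horizontal distance between cap and mouth below 0.02 m and angle between cap's own z axis and vertical below 0.2 rad and linear speed of each of cap, capsule below 0.02 m/s and contact force between the fingers and cap above 2 N and contact force between cap and capsule below 0.1 N and contact force between cap and dock below 0.1 N); the arm keeps its last pose, push and grip.
It fails at once if the cap is turned on past the point of release towards the stop (more than about 100 degrees) while still on the neck (z of cap in the frame of capsule below 0.064 m and horizontal distance between cap and mouth below 0.01 m and x of cap_mark in the frame of capsule below -0.0085 m).
It fails at once if the capsule is tipped over (more than 0.5 rad) (angle between capsule's own z axis and vertical above 0.5 rad).
It fails at once if another thing on the nightstand is shifted by more than 25 mm (distance of any of battery_tray, spectacle_case, saucer, tumbler from where it was at the start of the episode above 0.025 m).
It also fails if it takes over 48 s, if anything falls off the work surface, if the arm or the gripper's body presses on something with over 40 N, if the wrist force passes 120 N, or if a joint passes its speed limit or range.

## Working session

There is one attempt and no reset: what is moved stays moved. The work goes in short steps, Python scripts to look and compute and a tool call to move; the robot and the scene stay as the last step left them, time stands still between calls to the robot, and variables do not carry over. Pictures are saved under pics/ and viewed, at most 10 in all, crops included, and the job is handed in when it is done.

Besides the shell and the picture viewer there is one more tool, called as name(argument=value, ...) on one line, values as JSON. send_rows: Moves the arm, as the interface text tells. Its arguments: {"type":"object","properties":{"linear":{"type":"array"},"twist":{"type":"array"},"gripper":{"type":"array"},"grip_force":{"type":"number"}},"required":["linear","twist","gripper"]}

```bash
mkdir -p pics
cat > h.py <<'E'
import numpy as np, cv2
from workcell import bot, camera, get_calibration, ticket
from scipy.spatial.transform import Rotation as R
def save(img,name,s=1):
    cv2.imwrite('pics/'+name,cv2.resize(img[:,:,::-1],None,fx=s,fy=s,interpolation=cv2.INTER_CUBIC))
E
python3 - <<'E'
from h import *
for n in ("scene","top","wrist"):
    print(n,get_calibration(n))
a=camera("top");b=camera("scene")
np.save('top.npy',a);np.save('scene.npy',b)
save(a,'top.png',1.5);save(b,'scene.png',1.5)
print(bot.get_obs())
E
```

```text
scene {'fx': 494.3918861654991, 'fy': 494.3918861654991, 'cx': 252.0445466061277, 'cy': 191.4998058441422, 'k1': -0.10269601598643315, 'origin': array([1.31215497, 0.97837123, 1.21724472]), 'orientation': array([-131.94200258,    1.14326778,  139.27732223])}
top {'fx': 437.7454988767204, 'fy': 437.7454988767204, 'cx': 259.6954819270654, 'cy': 190.26619332194042, 'k1': -0.16416892421623178, 'origin': array([0.37569897, 0.00549829, 1.58337014]), 'orientation': array([-174.96503046,    1.03710977,  -90.49788186])}
wrist {'fx': 312.4296200487379, 'fy': 312.4296200487379, 'cx': 255.9640118124373, 'cy': 186.8530632492059, 'k1': -0.04930360888863112, 'hand_eye': array([[-6.01754483e-04, -9.47891696e-01, -3.18592168e-01,
         8.15273047e-02],
       [ 9.99999819e-01, -5.63262639e-04, -2.12944327e-04,
         6.30180674e-04],
       [ 2.23970941e-05, -3.18592239e-01,  9.47891864e-01,
        -1.28532445e-01],
       [ 0.00000000e+00,  0.00000000e+00,  0.00000000e+00,
         1.00000000e+00]])}
{'time': 0.1, 'q': array([-7.23622403e+01,  5.00934801e+00,  1.00398785e+01,  9.50975109e+01,
        1.51681073e-04,  9.00008884e+01]), 'qd': array([-0.02376535, -0.13776502,  0.07911194,  0.09059186,  0.01946934,
       -0.02644388]), 'joint_efforts': array([-1.38589776e-04, -5.21561480e+01,  4.65653837e+01,  1.59692491e-02,
        3.56070484e-05, -1.64053893e-05]), 'ee_pos': array([ 0.16659901, -0.52398585,  0.24464843]), 'tcp_rot': array([-1.79933020e+02, -1.50642405e-04,  1.76368711e+01]), 'wrist_force': array([-0.36172075, -0.01330157, -0.25382892]), 'torque': array([ 0.01175495, -0.06025649, -0.00140238]), 'grasp_force': 0.0, 'opening': 0.08582726446064741}
```

View pics/top.png

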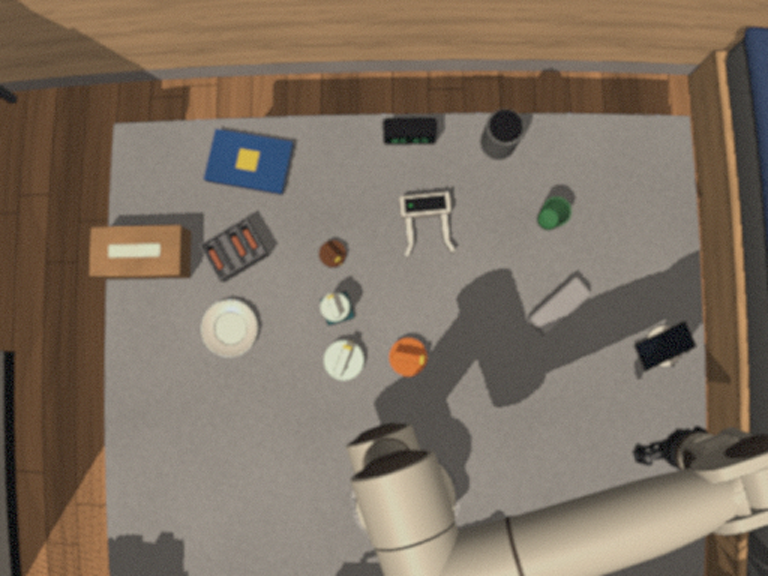

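View pics/scene.png

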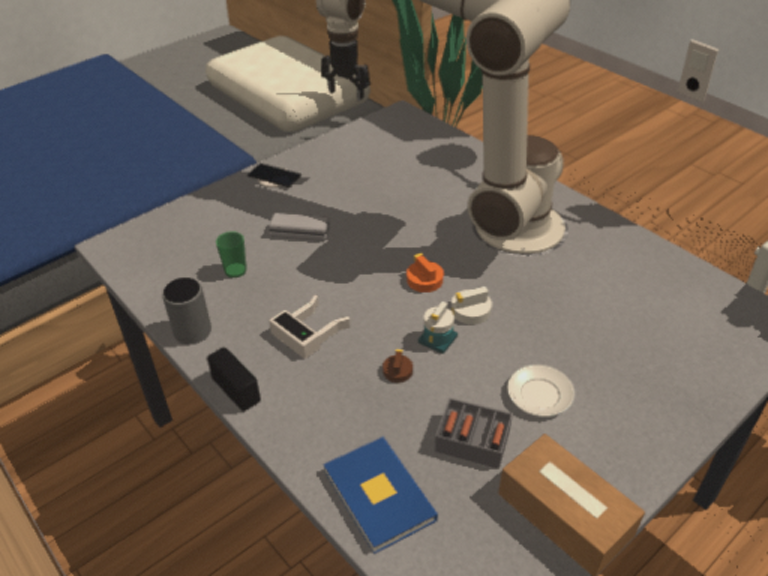

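The top view (1.5x) shows four cap-like things:
- brown cap at (333,252)
- small white cap on the teal square foot at (335,306)
- larger white cap at (343,360)
- orange cap at (408,357)

The small white one on teal fits: it is neither brown nor orange, it is the smaller white one, and it sits on the capsule. The dock's body is at (427,204), and its bay opens downward to about (430,248). I'll confirm this in one enlarged crop.

```bash
cat >> h.py <<'E'
def Rc(e): return R.from_euler('xyz',e,degrees=True).as_matrix()
def camT(n,o=None):
    c=get_calibration(n)
    if n!='wrist': return c,Rc(c['orientation']),np.array(c['origin'])
    T=np.eye(4);T[:3,:3]=Rc(o['tcp_rot']);T[:3,3]=o['ee_pos'];T=T@c['hand_eye'];return c,T[:3,:3],T[:3,3]
def cast(n,uv,z,o=None):
    c,M,t=camT(n,o);K=np.array([[c['fx'],0,c['cx']],[0,c['fy'],c['cy']],[0,0,1]])
    p=cv2.undistortPoints(np.array(uv,float).reshape(-1,1,2),K,np.array([c['k1'],0,0,0,0.]))[:,0]
    d=np.c_[p,np.ones(len(p))]@M.T
    return t+d*((z-t[2])/d[:,2])[:,None]
def hsv(a): return cv2.cvtColor(a,cv2.COLOR_RGB2HSV)
def blobs(m,roi,amin=4):
    k=np.zeros_like(m);x0,y0,x1,y1=roi;k[y0:y1,x0:x1]=m[y0:y1,x0:x1]
    n,l,s,c=cv2.connectedComponentsWithStats(k)
    return [(np.round(c[i],1),s[i,4],s[i,:4]) for i in range(1,n) if s[i,4]>=amin]
E
python3 - <<'E'
from h import *
a=np.load('top.npy')
c1=a[180:255,195:295];c2=a[115:180,250:320]
c1=cv2.resize(c1,(400,300),interpolation=cv2.INTER_CUBIC);c2=cv2.resize(c2,(323,300),interpolation=cv2.INTER_CUBIC)
save(np.hstack([c1,c2]),'crop.png')
h=hsv(a)
y=cv2.inRange(h,(18,90,120),(35,255,255));w=cv2.inRange(h,(0,0,165),(180,70,255));t=cv2.inRange(h,(80,80,20),(105,255,200))
r=(195,180,250,255)
print('yel',blobs(y,r));print('white',blobs(w,(195,185,250,220)));print('teal',blobs(t,r))
print('dock',blobs(w,(255,120,320,180)))
print(cast('top',[[223,204]],0.073),cast('top',[[284,143]],0.0),cast('top',[[273,168],[302,165]],0.03))
E
```

```text
yel [(array([220. , 197.2]), np.int32(6), array([219, 196,   3,   3], dtype=int32)), (array([231.6, 230.9]), np.int32(15), array([229, 230,   6,   3], dtype=int32))]
white [(array([222. , 205.4]), np.int32(231), array([213, 196,  20,  18], dtype=int32))]
teal [(array([233.3, 209.7]), np.int32(7), array([232, 208,   3,   4], dtype=int32))]
dock [(array([292., 129.]), np.int32(5), array([290, 129,   5,   1], dtype=int32)), (array([283.6, 148.5]), np.int32(302), array([266, 128,  37,  43], dtype=int32)), (array([281., 130.]), np.int32(5), array([279, 130,   5,   1], dtype=int32))]
[[0.46256636 0.15924527 0.073     ]] [[ 0.6887692  -0.05781837  0.        ]] [[ 0.59232542 -0.01588933  0.03      ]
 [ 0.60211788 -0.11992594  0.03      ]]
```

View pics/crop.png

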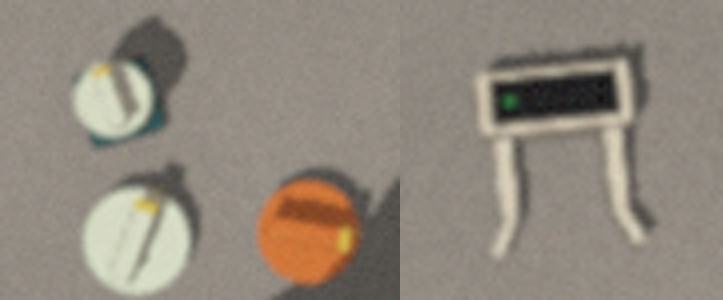

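The crop confirms the small white cap on the teal foot, with its yellow end pointing up and to the left at crop (100,70). The dock's bay opens towards the robot. Next I'll work out the approach.

```bash
cat >> h.py <<'E'
def plan(p,yaw,n,g,dyaw=None):
    o=bot.get_obs();y0=o['tcp_rot'][2];P=np.array(o['ee_pos'])
    d=dyaw if dyaw is not None else (yaw-y0+180)%360-180
    st=(np.array(p)-P)/n;L=[]
    for i in range(n):
        M=Rc([180,0,y0+d*i/n]);L.append([float(round(v,4)) for v in M.T@st])
    print('from',P.round(4),round(y0,1),'dyaw',round(d,1),'step mm',np.linalg.norm(st)*1e3)
    print('linear',L,'\ntwist z',round(-d/n/10,3))
E
python3 - <<'E'
from h import *
s=300/65
def f(x,y): return [250+(x-400)/s-.4,115+y/s-.4]
p=cast('top',[f(484,137),f(632,120),f(478,75),f(628,58)],0.046);print(p.round(4))
v=p[0]-p[1];print('w',np.linalg.norm(v),'yaw',np.degrees(np.arctan2(-v[0],v[1])))
m=(p[0]+p[1])/2;yw=np.arctan2(-v[0],v[1]);print('origin',m[:2]-.034*np.array([np.cos(yw),np.sin(yw)]))
plan([0.462,0.159,0.22],-160,18,100,dyaw=182)
E
```

```text
[[ 0.6757  0.0018  0.046 ]
 [ 0.6878 -0.1128  0.046 ]
 [ 0.7246  0.0059  0.046 ]
 [ 0.7369 -0.1107  0.046 ]]
w 0.1152361263934739 yaw 6.0736843748791
origin [ 0.64793864 -0.05906414]
from [ 0.1666 -0.524   0.2446] 17.6 dyaw 182 step mm 41.363301716051474
linear [[0.0271, -0.0312, 0.0014], [0.0322, -0.0259, 0.0014], [0.0362, -0.0199, 0.0014], [0.0392, -0.0132, 0.0014], [0.0409, -0.0061, 0.0014], [0.0413, 0.0011, 0.0014], [0.0405, 0.0084, 0.0014], [0.0384, 0.0154, 0.0014], [0.0351, 0.0219, 0.0014], [0.0307, 0.0277, 0.0014], [0.0254, 0.0326, 0.0014], [0.0192, 0.0366, 0.0014], [0.0125, 0.0394, 0.0014], [0.0054, 0.041, 0.0014], [-0.0019, 0.0413, 0.0014], [-0.0091, 0.0403, 0.0014], [-0.016, 0.0381, 0.0014], [-0.0225, 0.0347, 0.0014]] 
twist z -1.011
```

send_rows(linear=[[0.027,-0.031,0.0014],[0.032,-0.026,0.0014],[0.036,-0.02,0.0014],[0.039,-0.013,0.0014],[0.041,-0.006,0.0014],[0.041,0.001,0.0014],[0.0405,0.0084,0.0014],[0.0384,0.0154,0.0014]], twist=[[0,0,-1.01],[0,0,-1.01],[0,0,-1.01],[0,0,-1.01],[0,0,-1.01],[0,0,-1.01],[0,0,-1.01],[0,0,-1.01]], gripper=[100,100,100,100,100,100,100,100])

```text
time: 1.1
ee_pos: [0.2978, -0.2202, 0.2338]
tcp_rot: [-180.0, -0.0, 98.8]
wrist_force: [1.1, 0.2, -0.0]
opening: 0.0854
grasp_force: 0.0
```

send_rows(linear=[[0.035,0.022,0.0014],[0.031,0.028,0.0014],[0.025,0.033,0.0014],[0.019,0.037,0.0014],[0.0125,0.039,0.0014],[0.0054,0.041,0.0014],[-0.002,0.041,0.0014],[-0.009,0.04,0.0014]], twist=[[0,0,-1.01],[0,0,-1.01],[0,0,-1.01],[0,0,-1.01],[0,0,-1.01],[0,0,-1.01],[0,0,-1.01],[0,0,-1.01]], gripper=[100,100,100,100,100,100,100,100])

```text
time: 2.1
ee_pos: [0.4309, 0.0825, 0.2226]
tcp_rot: [-180.0, -0.0, 179.6]
wrist_force: [0.3, -0.2, 0.2]
opening: 0.085
grasp_force: 0.0
```

send_rows(linear=[[-0.016,0.038,0.0014],[-0.022,0.035,0.0014],[0,0,0],[0,0,0]], twist=[[0,0,-1.01],[0,0,-1.01],[0,0,0],[0,0,0]], gripper=[100,100,100,100])

```text
time: 2.6
ee_pos: [0.4628, 0.1567, 0.2198]
tcp_rot: [-180.0, -0.1, -160.6]
wrist_force: [0.3, -0.4, 0.1]
opening: 0.0854
grasp_force: 0.0
```

Run:
```python
from h import *
o=bot.get_obs();a=camera('wrist');np.save('w1.npy',a);save(a,'w1.png',1.5)
import pickle;pickle.dump(o,open('w1.pkl','wb'));print(o['time'],o['ee_pos'],o['tcp_rot'],o['q'])
h=hsv(a)
print('yel',blobs(cv2.inRange(h,(18,90,100),(35,255,255)),(0,0,512,384),10))
print('teal',blobs(cv2.inRange(h,(80,70,15),(105,255,220)),(0,0,512,384),50))
```

```text
2.6 [0.4628177  0.15670512 0.21975395] [-1.79989218e+02 -6.24526861e-02 -1.60624946e+02] [ 1.87119301e+01 -3.81670615e+00 -1.62818131e+00  9.22508486e+01
 -1.15035714e-02 -6.63123902e-01]
yel [(array([264. ,  64.7]), np.int32(278), array([253,  53,  24,  24], dtype=int32)), (array([253.6,  78.7]), np.int32(23), array([250,  76,   8,   7], dtype=int32)), (array([259. , 209.9]), np.int32(122), array([251, 206,  17,   8], dtype=int32)), (array([220.4, 238.6]), np.int32(38), array([217, 235,   7,   8], dtype=int32)), (array([221.4, 258.7]), np.int32(133), array([214, 252,  15,  14], dtype=int32))]
teal [(array([260.1, 136.3]), np.int32(664), array([229, 128,  62,  25], dtype=int32))]
```

View pics/w1.png

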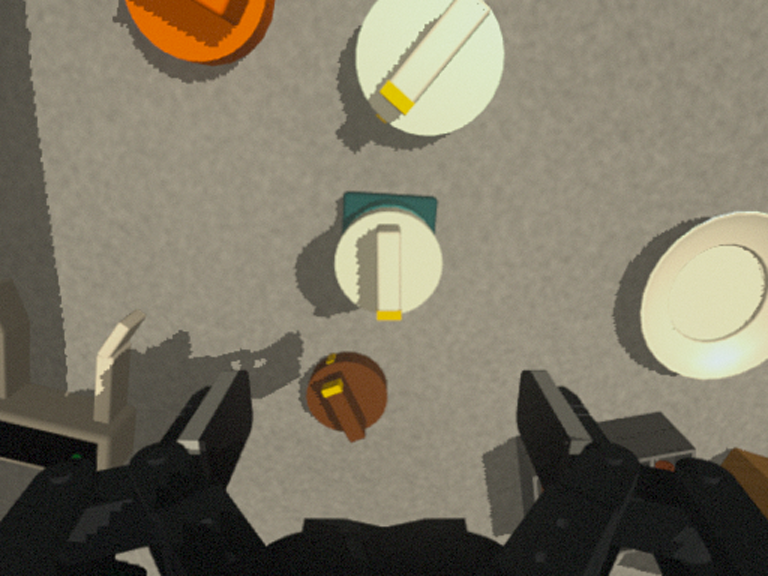

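The wrist view shows the capsule with its cap centred near (388,265). The bar is almost vertical in the picture, with its yellow end at (389,315), and the foot's near corners are at (345,192) and (437,196).

Run:
```python
from h import *
import pickle
o=pickle.load(open('w1.pkl','rb'));a=np.load('w1.npy');h=hsv(a)
q=lambda L:[[x/1.5-.17,y/1.5-.17] for x,y in L]
f=cast('wrist',q([(344,192),(437,196)]),0.014,o);print('foot',f.round(4),np.linalg.norm(f[0]-f[1]))
v=f[0]-f[1];fy=np.degrees(np.arctan2(v[1],v[0]));print('foot edge dir',fy%90)
# cap disc
w=cv2.inRange(h,(0,0,150),(180,60,255));k=np.zeros_like(w);k[135:215,220:298]=w[135:215,220:298]
c=max(cv2.findContours(k,0,2)[0],key=cv2.contourArea);print('hull circ',cv2.minEnclosingCircle(c))
cc,r=cv2.minEnclosingCircle(c)
print('cap', cast('wrist',[cc,(cc[0]-r,cc[1]),(cc[0]+r,cc[1])],0.073,o).round(4))
b=cast('wrist',q([(379,234),(400,234),(378,319),(401,319)]),0.097,o);print('bar',b.round(4))
n=(b[0]+b[1])/2;e=(b[2]+b[3])/2;print('len',np.linalg.norm(e-n),'yaw',np.degrees(np.arctan2(*(e-n)[1::-1])),'mid',(e+n)/2,'width',np.linalg.norm(b[0]-b[1]))
# foot far centre using near edge mid
m=f.mean(0);u=np.array([-v[1],v[0],0])/np.linalg.norm(v);u*=np.sign(u[0]);print('foot centre',m+.034*u)
```

```text
foot [[0.4379 0.117  0.014 ]
 [0.4187 0.1803 0.014 ]] 0.06609322822699662
foot edge dir 16.902881862359266
hull circ ((264.2086486816406, 183.2086639404297), 44.982086181640625)
cap [[0.4665 0.1653 0.073 ]
 [0.4803 0.126  0.073 ]
 [0.4526 0.2047 0.073 ]]
bar [[0.4404 0.1451 0.097 ]
 [0.4366 0.1559 0.097 ]
 [0.4882 0.1611 0.097 ]
 [0.4838 0.1737 0.097 ]]
len 0.05042467982041268 yaw 19.544916937894367 mid [0.4622659  0.15895708 0.097     ] width 0.011497864361188822
foot centre [0.46082462 0.15852348 0.014     ]
```

send_rows(linear=[[0,0.0024,0.03],[0,0,0.045],[0,0,0.045],[0,0,0.012],[0,0,0],[0,0,0],[0,0,0],[0,0,0]], twist=[[0,0,0],[0,0,0],[0,0,0],[0,0,0],[0,0,0],[0,0,0],[0,0,0],[0,0,0]], gripper=[60,60,60,60,60,0,0,0], grip_force=100)

```text
time: 3.65
ee_pos: [0.4632, 0.1594, 0.0898]
tcp_rot: [-180.0, 0.1, -160.6]
wrist_force: [-1.6, -0.6, 8.0]
opening: 0.0118
grasp_force: 97.6
```

send_rows(linear=[[0,0,0],[0,0,0],[0,0,0],[0,0,0]], twist=[[0,0,0],[0,0,0],[0,0,0],[0,0,0]], gripper=[0,0,0,0])

```text
time: 4.15
ee_pos: [0.4632, 0.1594, 0.0899]
tcp_rot: [-180.0, 0.2, -160.6]
wrist_force: [-0.9, -1.0, 7.9]
opening: 0.0116
grasp_force: 97.6
```

send_rows(linear=[[0,0,-0.006],[0,0,-0.006],[0,0,-0.006],[0,0,0]], twist=[[0,0,0],[0,0,0],[0,0,0],[0,0,0]], gripper=[0,0,0,0])

```text
time: 4.65
ee_pos: [0.4626, 0.1593, 0.1066]
tcp_rot: [180.0, 0.0, -160.6]
wrist_force: [-0.5, 0.3, -3.1]
opening: 0.0119
grasp_force: 97.7
```

Run:
```python
from h import *
s=300/65
f=lambda x,y:[250+(x-400)/s-.4,115+y/s-.4]
p=cast('top',[f(508,170),f(619,165),f(515,215),f(625,200),f(498,255),f(643,238)],0.03);print(p.round(4))
for i in (0,2,4):
    print('mid',(p[i]+p[i+1])[:2]/2,'w',np.linalg.norm(p[i]-p[i+1]))
yw=np.radians(6.1);o=np.array([.648,-.059]);g=o-.108*np.array([np.cos(yw),np.sin(yw)])
print(g);plan([*g,0.105],-171.6,8,0)
```

```text
[[ 0.6524 -0.0166  0.03  ]
 [ 0.6555 -0.1031  0.03  ]
 [ 0.6169 -0.0216  0.03  ]
 [ 0.6279 -0.1073  0.03  ]
 [ 0.5857 -0.0081  0.03  ]
 [ 0.5979 -0.1207  0.03  ]]
mid [ 0.65396978 -0.05987953] w 0.08658605585893547
mid [ 0.62239501 -0.06446244] w 0.08637789422991417
mid [ 0.59180961 -0.06440131] w 0.11333671944812793
[ 0.5406115  -0.07047652]
from [0.4626 0.1593 0.1066] -160.6 dyaw -11.0 step mm 30.336340504255876
linear [[0.0004, -0.0303, 0.0002], [-0.0004, -0.0303, 0.0002], [-0.0011, -0.0303, 0.0002], [-0.0018, -0.0303, 0.0002], [-0.0026, -0.0302, 0.0002], [-0.0033, -0.0302, 0.0002], [-0.004, -0.0301, 0.0002], [-0.0047, -0.03, 0.0002]] 
twist z 0.138
```

send_rows(linear=[[0.0004,-0.03,0],[-0.0004,-0.03,0],[-0.001,-0.03,0],[-0.002,-0.03,0],[-0.0026,-0.03,0],[-0.0033,-0.03,0],[-0.004,-0.03,0],[-0.0047,-0.03,0]], twist=[[0,0,0.138],[0,0,0.138],[0,0,0.138],[0,0,0.138],[0,0,0.138],[0,0,0.138],[0,0,0.138],[0,0,0.138]], gripper=[0,0,0,0,0,0,0,0])

```text
time: 5.65
ee_pos: [0.5401, -0.0699, 0.1058]
tcp_rot: [180.0, -0.0, -171.7]
wrist_force: [1.4, 0.7, -2.2]
opening: 0.0118
grasp_force: 97.9
```

send_rows(linear=[[0,0,0],[0,0,0]], twist=[[0,0,0],[0,0,0]], gripper=[0,0])

```text
time: 5.9
ee_pos: [0.5397, -0.0687, 0.1058]
tcp_rot: [180.0, -0.0, -171.6]
wrist_force: [-0.3, 0.6, -3.1]
opening: 0.0118
grasp_force: 98.1
```

Run:
```python
from h import *
import pickle
o=bot.get_obs();a=camera('wrist');np.save('w2.npy',a);pickle.dump(o,open('w2.pkl','wb'))
b=camera('scene');np.save('s2.npy',b)
c=np.vstack([cv2.resize(a,(720,540))[60:]]);
save(cv2.resize(a,(768,576)),'w2.png');print(o['time'],o['ee_pos'],o['tcp_rot'])
```

```text
5.9 [ 0.5396691  -0.06866601  0.10575292] [ 1.79972449e+02 -4.13077515e-02 -1.71602918e+02]
```

View pics/w2.png

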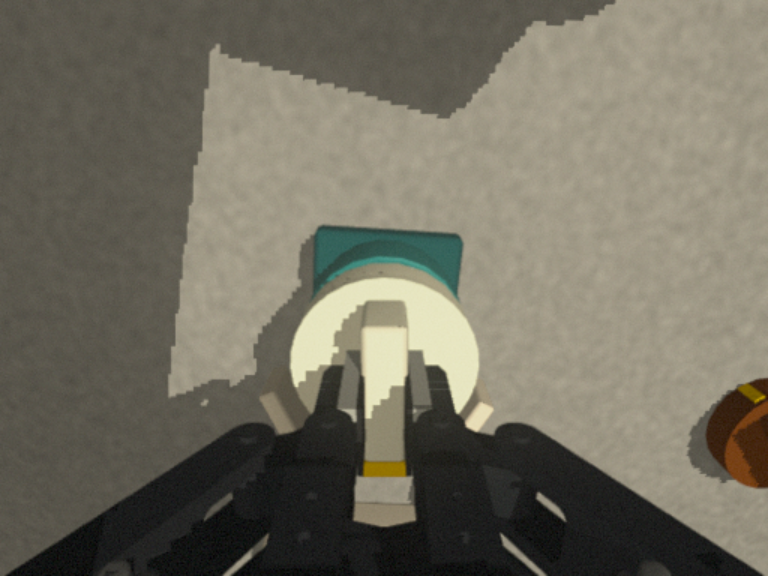

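The capsule is lifted in front of the bay. The foot's near corners are at (316,227) and (462,236). The dock's lip tips show on both sides, near (263,393) and (492,404).

Run:
```python
from h import *
import pickle
o=pickle.load(open('w2.pkl','rb'))
q=lambda L:[[x/1.5-.17,y/1.5-.17] for x,y in L]
for z in (.028,.031):
    f=cast('wrist',q([(316,228),(462,237)]),z,o);v=f[0]-f[1];n=np.linalg.norm(v)
    u=np.array([-v[1],v[0],0])/n;u*=np.sign(u[0])
    print(z,'edge',n,'yaw',np.degrees(np.arctan2(u[1],u[0])),'centre',f.mean(0)+.034*u)
l=cast('wrist',q([(262,393),(492,404)]),.03,o);print('lips',l.round(4),l.mean(0),np.linalg.norm(l[0]-l[1]))
v=l[1]-l[0];print('lip yaw',np.degrees(np.arctan2(-v[0],v[1])))
```

```text
0.028 edge 0.06577606019931119 yaw 4.7661188981236755 centre [ 0.53798453 -0.06948124  0.028     ]
0.031 edge 0.06481975015403256 yaw 4.766118898123651 centre [ 0.53732747 -0.06961217  0.031     ]
lips [[ 0.5942 -0.1235  0.03  ]
 [ 0.5837 -0.0076  0.03  ]] [ 0.58893095 -0.06554765  0.03      ] 0.11632423800461618
lip yaw 5.202668370037917
```

send_rows(linear=[[0,-0.001,0.008],[0,0,0.0072],[0,0,0],[-0.01,-0.0006,0],[-0.01,-0.0006,0],[-0.01,-0.0006,0],[-0.01,-0.0006,0],[-0.01,-0.0006,0]], twist=[[0,0,-0.08],[0,0,0],[0,0,0],[0,0,0],[0,0,0],[0,0,0],[0,0,0],[0,0,0]], gripper=[0,0,0,0,0,0,0,0])

```text
time: 7.0
ee_pos: [0.5907, -0.0649, 0.0908]
tcp_rot: [-180.0, -0.0, -170.8]
wrist_force: [0.2, -1.0, -3.2]
opening: 0.0118
grasp_force: 98.1
```

send_rows(linear=[[-0.01,-0.0006,0],[-0.01,-0.0006,0],[-0.01,-0.0006,0],[0,0,0]], twist=[[0,0,0],[0,0,0],[0,0,0],[0,0,0]], gripper=[0,0,0,0])

```text
time: 7.5
ee_pos: [0.6204, -0.0618, 0.0907]
tcp_rot: [180.0, -0.0, -170.8]
wrist_force: [0.2, 0.1, -3.2]
opening: 0.012
grasp_force: 98.1
```

send_rows(linear=[[-0.008,-0.0005,0],[-0.008,-0.0005,0.0005],[-0.006,-0.0004,0.0005],[-0.004,-0.0002,0],[-0.003,-0.0002,0],[0,0,0]], twist=[[0,0,0],[0,0,0],[0,0,0],[0,0,0],[0,0,0],[0,0,0]], gripper=[0,0,0,0,0,0])

```text
time: 8.25
ee_pos: [0.6492, -0.059, 0.0901]
tcp_rot: [-180.0, 0.0, -170.8]
wrist_force: [-0.8, 0.4, 0.2]
opening: 0.0118
grasp_force: 98.8
```

send_rows(linear=[[-0.002,-0.0001,0],[-0.002,-0.0001,0],[0,0,0]], twist=[[0,0,0],[0,0,0],[0,0,0]], gripper=[0,0,0])

```text
time: 8.62
ee_pos: [0.6516, -0.0587, 0.0904]
tcp_rot: [180.0, -0.1, -170.8]
wrist_force: [-8.0, 0.1, 7.2]
opening: 0.012
grasp_force: 99.8
```

send_rows(linear=[[0.001,0,0],[0,0,0],[0,0,0]], twist=[[0,0,0],[0,0,0],[0,0,0]], gripper=[0,0,0], grip_force=115)

```text
time: 9.0
ee_pos: [0.6512, -0.0588, 0.0902]
tcp_rot: [180.0, -0.1, -170.8]
wrist_force: [-5.5, 0.4, 5.0]
opening: 0.0115
grasp_force: 113.4
```

Run:
```python
from h import *
o=bot.get_obs();a=camera('wrist');b=camera('scene')
print(o['time'],o['ee_pos'],o['wrist_force'],o['torque'])
c1=cv2.resize(a[120:340,130:380],(450,396));c2=cv2.resize(b[170:250,160:250],(350,311))
c2=cv2.copyMakeBorder(c2,0,85,0,0,0)
save(np.hstack([c1,c2]),'home.png')
```

```text
9.0 [ 0.65115298 -0.05875257  0.09022887] [-5.54796022  0.40750127  4.99661212] [ 0.06873757  1.389863   -0.05982721]
```

View pics/home.png

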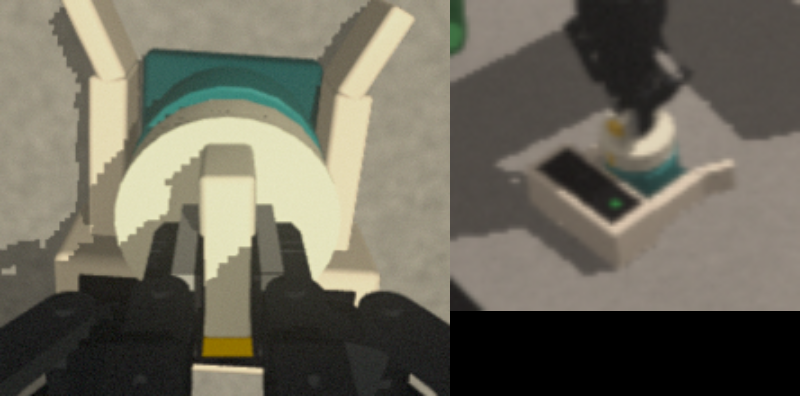

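The foot sits between the walls, square and against the back face, with the near corners at (147,52) and (322,62). I'll unscrew it now.

send_rows(linear=[[0,0,0],[0,0,0],[0,0,0],[0,0,0],[0,0,0],[0,0,0],[0,0,0],[0,0,0]], twist=[[0,0,-0.6],[0,0,-0.6],[0,0,-0.6],[0,0,-0.6],[0,0,-0.6],[0,0,-0.6],[0,0,-0.6],[0,0,0]], gripper=[0,0,0,0,0,0,0,0])

```text
time: 10.1
ee_pos: [0.651, -0.0584, 0.0903]
tcp_rot: [179.9, -0.0, -128.7]
wrist_force: [-5.3, 2.3, 4.9]
opening: 0.0113
grasp_force: 113.6
```

Run:
```python
from h import *
import pickle
o=bot.get_obs();a=camera('wrist');b=camera('top')
print(o['time'],o['ee_pos'],o['tcp_rot'],o['wrist_force'],o['torque'],o['q'])
save(np.hstack([cv2.resize(a[80:340,130:380],(450,468)),cv2.resize(b[115:180,250:320],(350,468))]),'t1.png')
```

```text
10.1 [ 0.65102896 -0.05837732  0.09028516] [ 1.79916768e+02 -6.33068890e-03 -1.28712227e+02] [-5.31825232  2.29350887  4.85438736] [ 0.54032775  1.45908579 -0.01502946] [-5.14086447e+00  1.89877806e+01  9.30678443e+00  8.03918529e+01
  4.07502486e-02 -5.64286590e+01]
```

View pics/t1.png

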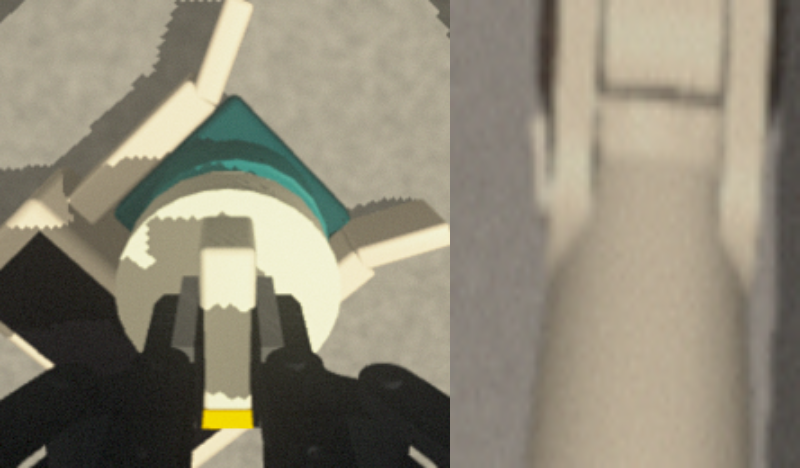

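The cap and gripper have turned 42°, and the foot is still held square by the dock. I'll go on to the release.

send_rows(linear=[[0,0,0],[0,0,0],[0,0,0],[0,0,0],[0,0,0]], twist=[[0,0,-0.5],[0,0,-0.5],[0,0,-0.5],[0,0,-0.2],[0,0,0]], gripper=[0,0,0,0,0])

```text
time: 10.82
ee_pos: [0.6508, -0.0582, 0.0905]
tcp_rot: [179.9, 0.0, -111.8]
wrist_force: [-7.9, 3.2, 7.0]
opening: 0.0115
grasp_force: 113.9
```

send_rows(linear=[[0,0,0],[0,0,0],[0,0,0]], twist=[[0,0,-0.3],[0,0,0],[0,0,0]], gripper=[0,0,0])

```text
time: 11.2
ee_pos: [0.6508, -0.0581, 0.0905]
tcp_rot: [179.9, 0.0, -108.8]
wrist_force: [-8.4, 3.3, 8.1]
opening: 0.0112
grasp_force: 114.0
```

Run:
```python
from h import *
o=bot.get_obs();print(o['time'],o['ee_pos'],o['tcp_rot'],o['wrist_force'],o['torque'])
```

```text
11.2 [ 0.65081924 -0.05814281  0.09054259] [ 1.79898985e+02  3.51140251e-02 -1.08785614e+02] [-8.44700774  3.2987431   8.1287435 ] [ 6.90196366e-01  1.99554006e+00 -1.50391999e-03]
```

send_rows(linear=[[0,0,0],[0,0,0],[0,0,0],[0,0,-0.002],[0,0,-0.002],[0,0,0]], twist=[[0,0,-0.4],[0,0,0],[0,0,0],[0,0,0],[0,0,0],[0,0,0]], gripper=[0,0,0,0,0,0])

```text
time: 11.95
ee_pos: [0.6514, -0.0584, 0.094]
tcp_rot: [179.9, 0.0, -104.8]
wrist_force: [-5.4, 2.2, 2.7]
opening: 0.0118
grasp_force: 113.3
```

send_rows(linear=[[0,0,-0.002],[0,0,-0.003],[0,0,0]], twist=[[0,0,0],[0,0,0],[0,0,0]], gripper=[0,0,0])

```text
time: 12.32
ee_pos: [0.6519, -0.0589, 0.0991]
tcp_rot: [-180.0, -0.0, -104.8]
wrist_force: [-1.5, 0.4, -0.3]
opening: 0.0119
grasp_force: 112.8
```

send_rows(linear=[[0,0,-0.006],[0,0,-0.007],[0,0,-0.008],[0,0,-0.007],[0,0,0],[0,0,0]], twist=[[0,0,0],[0,0,0],[0,0,0],[0,0,0],[0,0,0],[0,0,0]], gripper=[0,0,0,0,0,0])

```text
time: 13.08
ee_pos: [0.6517, -0.0588, 0.1267]
tcp_rot: [180.0, -0.0, -104.8]
wrist_force: [0.0, 0.7, -1.5]
opening: 0.012
grasp_force: 112.8
```

Run:
```python
from h import *
o=bot.get_obs();a=camera('wrist');b=camera('scene')
print(o['time'],o['ee_pos'],o['wrist_force'],o['tcp_rot'],o['grasp_force'])
c2=cv2.copyMakeBorder(cv2.resize(b[160:250,160:250],(350,350)),0,118,0,0,0)
save(np.hstack([cv2.resize(a[80:340,130:380],(450,468)),c2]),'end.png')
```

```text
13.075 [ 0.65172151 -0.05876299  0.12670422] [ 0.03661769  0.70509248 -1.4630474 ] [ 1.79989002e+02 -2.06185838e-03 -1.04802829e+02] 112.7803373336792
```

View pics/end.png

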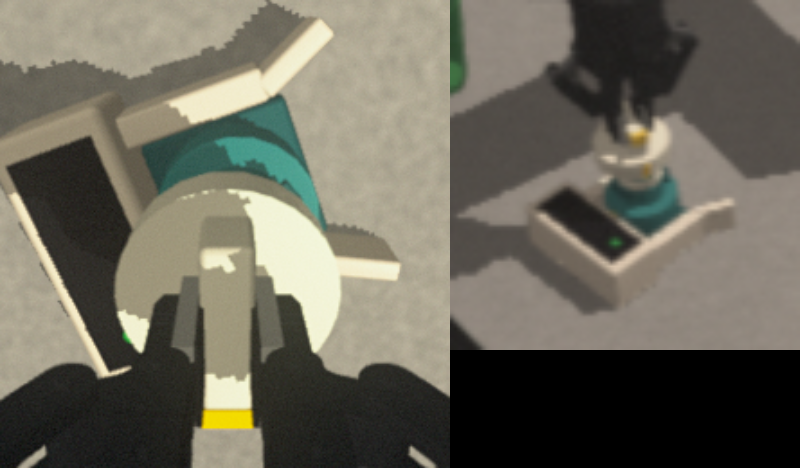

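The cap is off and held level above the open neck, and the capsule stands home in the bay, teal at (640,200) in the scene crop.

```bash
python3 -c "
from h import *
print(ticket.job_done())"
```

```text
the job is handed in; nothing more can be done
None
```

The job is handed in at about 13 s of the 48 s allowed (no verdict was returned): the capsule stands home in the dock's bay, and the unscrewed cap is held level in the gripper about 2 cm above the open mouth.

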